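Stand the pellet-press plunger on its foot

ROBOT

A 6-joint arm with a two-finger parallel gripper is mounted at the origin on the work surface; the furniture and walls round the work are solid. World frame = base frame: x ahead of the robot, y to its left, z up, the work surface at z = 0. Lengths are in m, angles in rad, forces in N, time in s.
With the tool pointing down it reaches from about 0.225 to 0.725 m from the base axis. Payload 3.1 kg.
Tool frame: the origin (TCP) lies midway between the tips of the shut fingers; the grasp point (between the pads) lies 19 mm behind it; y points along the fingers, z is the direction in which the jaws open and shut, and the axes are right-handed (so a half turn about y gives the same grasp; the last joint's range is limited). The gripper opens to 85 mm and grips with 20 to 120 N. Pads are 22 mm wide; open, the fingers measure 114 mm over their backs; the gripper's body (76 mm by 85 mm) begins 54 mm behind the grasp point. The pads swing forward as they close: fully open they stand 13 mm farther back than shut.
Start: joints at [0.985, 0.048, 0.099, 1.622, 0, 1.443], TCP at [0.232, 0.471, 0.231] pointing down, gripper open.
Joint ranges: [-2.91, 2.91], [-0.99, 1.94], [-1.21, 1.42], [-2.12, 2.29], [-1.49, 1.47], [-3.14, 3.14]. Speed limits (rad/s): [2.79, 2.79, 3.14, 3.14, 3.14, 3.14].

INTERFACE

Orientations are given as a 3x3 rotation matrix whose columns are the frame's x, y, z axes.
In Python, from cell import sense, grab_frame, camera_model, order gives the robot as it stands.
- The arm moves only by the tool carry_out, never from a script. Its argument "commands" is a list of rows, each a list of 7 numbers: the turn, a rotation vector about the tool's x, y, z in rad, then the shift along the tool's x, y, z in m, then the closure, from 0 (fully open) to 1 (shut). In form: [[wx, wy, wz, dx, dy, dz, claw], ...]. A call has 1 to 8 rows; each row shifts and turns the commanded pose from where the row before left it, along the tool's axes as they then stand; what a row does not reach is not made up. A row lasts 1/10 s, in which the tool goes at most 50 mm and 8.59 degrees, less where a joint would pass 70% of its speed; a pose out of reach is approached as far as the arm can. A call is refused whole if a number of a shift passes 0.05 or a number of a turn 0.15, either way. A call with a gripper value outside its range is refused whole. The fingers move at their own pace and stop on an object; "grip_force" is the grip in N (left out, the last holds). Time passes only in rows, so rows that do not move let the fingers close. It gives the time, the measured TCP pose, the force and the opening at its end, in the units of the state.
- sense(): the state, without advancing time (a new reading comes with each control period).
- grab_frame(name): name is "side" or "top" or "wrist"; returns the picture (384x512x3 uint8, blue, green, red); there is no depth.
- camera_model(name): a dict with "fx", "fy", "cx", "cy" (pixels), "pose" (4x4, takes a point from camera to world coordinates). Camera axes: x right, y down, z forward; pixel columns grow to the right and rows downward; lengths in m; the calibration is good to about 2 mm. The wrist camera is an equidistant fisheye: a pixel r from the principal point sees the ray r / f radians off the axis. A picture is of the moment at which its call begins: read the wrist's pose just before it. camera_model takes no time and is no camera call; for the wrist camera it gives the pose at the moment of the call.
- order.finish_job(): hands the job in, once; it reports no verdict.
The state is a dict: "time_s": time; "joint_pos": joint angles; "dq": joint speeds; "tau": joint torques, N m; "position": TCP position; "eef_rot": TCP orientation; "force": force on the tool from outside, world axes, zero at the start; "moment": the same for the moment, N m; "finger_gap": opening from 0.0 (shut) to 1.0 (fully open).
Only numpy, scipy, OpenCV 4.12 (cv2) and the standard library are available. Lean on these libraries where they do the work, as an engineer would, in place of code of your own. Each camera call takes 0.05 s, during which the arm holds its last target. There are 200 camera calls.

TASK

Take the red-handled press plunger out of the sloping rest and stand it upright on its narrow steel foot in the middle of the round black pad, setting it down gently. Let go of it and watch it for two seconds to be sure that it stays there without wobbling. Leave the blue-handled plunger where it is in the rest.

Things in the scene. Friction and masses are not known exactly. Their poses are not given: they have to be found in the camera images.
- red_centre (a point): Plunger to stand up: round, 105 mm long, about 0.2 kg; steel shank 22 mm in diameter from the flat foot to 55 mm, then a red handle 26 mm in diameter (straight from 58 to 98 mm). This point: on its axis, half-way along (52.5 mm from the foot); z runs from foot to handle end. It starts leaning 30 degrees off vertical in the rest, foot down, handle end up and towards the robot.
- blue_centre (a point): The other plunger, to be left alone: same shape, blue handle; point and axes alike. It leans in the same rest, parallel to the red one, axes 80 mm apart; which one is on the left varies.
- rest: Fixed grey sloping rest, 140 mm wide, 78 mm deep, 58 mm high; origin: centre of its underside, front to -x, z up. A slab on the robot's side and a ledge carry the lowest 50 mm of each plunger, with a 12 mm high rib on each side up to 40 mm from the foot; the handles stand free all round.
- pad_top (a point): Centre of the top face of the fixed round black rubber pad, 72 mm in diameter; its top is 6 mm above the bench. z is up.
Things that resemble listed ones, but are neither listed nor needed, are in the scene too. What is shaped like the part that bears red_centre but turquoise or white is not meant. Of the things that look like the part that bears pad_top, the larger one is meant.

How it is judged:
On the way:
1. the red plunger stands upright on the pad, let go, at rest for a second (horizontal distance between red_centre and pad_top below 0.02 m and z of red_centre in the frame of pad_top between 0.048 and 0.057 m and angle between red_centre's own z axis and vertical below 0.09 rad and contact force between red_plunger and the fingers below 0.1 N and linear speed of red_plunger below 0.02 m/s and angular speed of red_plunger below 0.2 rad/s), for 1 s.
At the end, for the whole second after the job is handed in: The red plunger stands on its foot on the pad, its axis within 20 mm of the pad's centre and within 5 degrees of upright, released and at rest; the blue plunger is within 15 mm of where it started, in the rest (all of step 1 and distance of blue_centre from where it was at the start of the episode below 0.015 m); the robot touches nothing.
It fails at once if the blue plunger is moved by more than 20 mm (distance of blue_centre from where it was at the start of the episode above 0.02 m).
It fails at once if the red plunger is dropped (from 10 mm or more) or thrown (contact force between red_plunger and the fingers below 0.05 N and linear speed of red_plunger above 0.45 m/s).
It also fails if it takes over 35 s, if anything falls off the work surface, if the arm or the gripper's body presses on something with over 40 N, if the wrist force passes 120 N, or if a joint passes its speed limit or range.

## Working session

There is one attempt and no reset: what is moved stays moved. The work goes in short steps, Python scripts to look and compute and a tool call to move; the robot and the scene stay as the last step left them, time stands still between calls to the robot, and variables do not carry over. Pictures are saved under pics/ and viewed, about 8 in all and at most 12, crops included, and the job is handed in when it is done.

Besides the shell and the picture viewer there is one more tool, called after "Call:" by a JSON object that holds its "name" and its "arguments". carry_out: Moves the arm, as the interface text tells. Its arguments: {"type":"object","properties":{"commands":{"type":"array","items":{"type":"array","items":{"type":"number"}}},"grip_force":{"type":"number"}},"required":["commands"]}

```bash
mkdir -p pics; ls; python3 - <<'E'
from cell import sense, grab_frame, camera_model
import cv2, numpy as np
s=sense(); print(s['time_s'],s['position'],s['eef_rot'],s['finger_gap'])
for n in ('top','side'):
    im=grab_frame(n); cv2.imwrite(f'pics/{n}0.png',im); m=camera_model(n); print(n,m['fx'],m['fy'],m['cx'],m['cy'],np.round(m['pose'],4).tolist())
a=[cv2.imread(f'pics/{n}0.png') for n in('top','side')]
E
```

```text
pics
0.0 [0.231697   0.47040577 0.23009398] [[ 8.97028577e-01 -1.34527328e-03  4.41970500e-01]
 [-4.41972433e-01 -2.01223644e-03  8.97026376e-01]
 [-3.17396473e-04 -9.99997071e-01 -2.39960729e-03]] 1.002816294729815
top 464.1777207598627 464.1777207598627 254.62093693082042 189.64822587850801 [[0.0161, -0.9856, 0.1684, 0.2765], [-0.9997, -0.0187, -0.0139, 0.1427], [0.0168, -0.1681, -0.9856, 1.0118], [0.0, 0.0, 0.0, 1.0]]
side 468.3291858473712 468.3291858473712 250.58587191783226 185.056873650629 [[0.8289, -0.4552, 0.325, 0.1024], [-0.5593, -0.6773, 0.4779, -0.4025], [0.0026, -0.578, -0.816, 0.9585], [0.0, 0.0, 0.0, 1.0]]
```

View pics/top0.png

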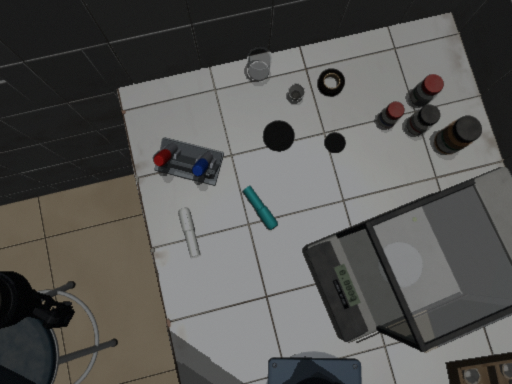

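View pics/side0.png

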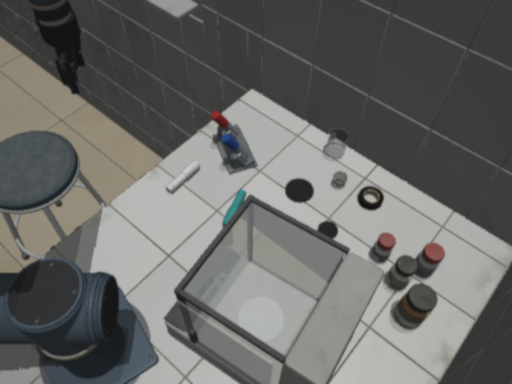

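The top view shows a grey rest at about (190,160), with the red handle at (163,158) and the blue one at (200,167). White (189,232) and turquoise (260,208) are decoys. There are two black discs: the large one at (279,136) fits the pad, and the small one at (335,142) is a decoy. In the side view, red is at (220,120), blue at (230,141) and the large disc at (299,190). I'll measure these next and confirm with an enlarged crop.

```bash
cat > h.py <<'E'
import cv2, numpy as np
from cell import sense, grab_frame, camera_model
def ray(m,u,v,fish=False):
    P=np.array(m['pose']); d=np.array([(u-m['cx'])/m['fx'],(v-m['cy'])/m['fy'],1.])
    if fish:
        r=np.hypot(d[0],d[1]); d=np.array([d[0]/r*np.sin(r),d[1]/r*np.sin(r),np.cos(r)]) if r>1e-9 else d
    d=P[:3,:3]@d; return P[:3,3],d/np.linalg.norm(d)
def plane(m,u,v,z,fish=False):
    o,d=ray(m,u,v,fish); return o+d*(z-o[2])/d[2]
def tri(r1,r2):
    (o1,d1),(o2,d2)=r1,r2
    t=np.linalg.lstsq(np.c_[d1,-d2],o2-o1,rcond=None)[0]
    a,b=o1+t[0]*d1,o2+t[1]*d2; return (a+b)/2,np.linalg.norm(a-b)
def blobs(mask,amin=20):
    n,l,s,c=cv2.connectedComponentsWithStats(mask.astype(np.uint8))
    return [(c[i].round(1).tolist(),s[i].tolist(),l==i) for i in range(1,n) if s[i][4]>=amin]
def masks(im):
    b,g,r=[im[...,i].astype(int) for i in range(3)]
    return {'red':(r>70)&(r>2.2*g)&(r>2.2*b),'blue':(b>60)&(b>2*r)&(b>1.8*g),'black':im.max(2)<30}
E
python3 - <<'E'
from h import *
for n in('top','side'):
    im=cv2.imread(f'pics/{n}0.png')
    for k,m in masks(im).items():
        print(n,k,[(c,s[:5]) for c,s,_ in blobs(m,40) if s[4]<1500])
    cm=camera_model(n)
im=cv2.imread('pics/top0.png'); a=cv2.resize(im[100:200,130:360],None,fx=3.4,fy=3.4,interpolation=cv2.INTER_CUBIC)
im=cv2.imread('pics/side0.png'); b=cv2.resize(im[100:250,190:350],None,fx=1.6,fy=1.6)
c=np.zeros((a.shape[0]+b.shape[0],a.shape[1],3),np.uint8); c[:a.shape[0]]=a; c[a.shape[0]:,:b.shape[1]]=b
cv2.imwrite('pics/crop1.png',c)
E
```

```text
top red [([159.2, 158.6], [154, 150, 12, 16, 108])]
top blue [([198.3, 167.8], [193, 159, 12, 17, 119])]
top black [([257.3, 51.1], [250, 48, 16, 7, 61]), ([330.0, 83.5], [318, 69, 26, 27, 309]), ([425.8, 90.3], [421, 82, 15, 14, 75]), ([418.5, 98.9], [411, 87, 18, 20, 156]), ([389.3, 115.6], [385, 109, 13, 11, 49]), ([422.4, 119.8], [417, 109, 17, 17, 92]), ([384.3, 121.0], [379, 113, 14, 14, 62]), ([415.1, 126.4], [409, 117, 16, 18, 98]), ([278.2, 135.6], [264, 121, 30, 30, 701]), ([457.9, 134.8], [451, 121, 22, 22, 149]), ([447.8, 140.6], [438, 127, 26, 24, 236]), ([334.5, 142.4], [325, 133, 20, 19, 295]), ([438.9, 145.1], [435, 136, 15, 17, 50]), ([168.2, 165.1], [161, 154, 20, 19, 92]), ([204.9, 175.8], [199, 167, 14, 15, 52]), ([385.6, 292.9], [336, 222, 86, 129, 738]), ([340.4, 294.0], [333, 279, 16, 30, 140]), ([331.1, 312.4], [319, 287, 25, 52, 103]), ([466.9, 325.2], [424, 306, 88, 39, 128]), ([471.9, 364.7], [447, 353, 65, 31, 549]), ([12.1, 376.9], [0, 365, 36, 19, 372]), ([492.4, 374.8], [488, 366, 10, 18, 118]), ([317.4, 379.4], [296, 372, 45, 12, 281])]
side red [([218.9, 117.8], [211, 112, 17, 14, 111])]
side blue [([229.4, 140.4], [222, 135, 16, 13, 99])]
side black [([367.4, 203.2], [359, 193, 22, 16, 103]), ([18.2, 282.8], [10, 272, 15, 20, 133]), ([109.7, 308.0], [102, 279, 16, 58, 666]), ([413.4, 305.6], [407, 297, 19, 15, 49])]
```

View pics/crop1.png

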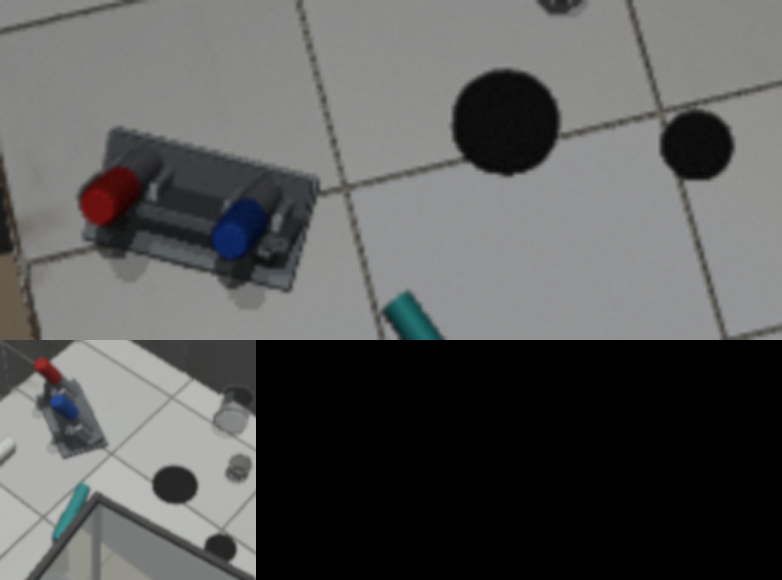

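The crop confirms the identities: the red handle is the leftmost in the rest, at top pixel (162,157), and the target pad is the larger disc at (278,136).

```bash
sed -i "s/(r>70)&(r>2.2\*g)&(r>2.2\*b)/(r>35)\&(r>2*g)\&(r>2*b)/; s/(b>60)&(b>2\*r)&(b>1.8\*g)/(b>35)\&(b>2*r)\&(b>1.6*g)/" h.py
python3 - <<'E'
from h import *
P={}
for n in('top','side'):
    im=cv2.imread(f'pics/{n}0.png'); M=masks(im); cm=camera_model(n)
    for k in('red','blue'):
        for c,s,_ in blobs(M[k],40):
            print(n,k,c,s)
            if c[0]<260 and c[1]<200: P[n,k]=ray(cm,*c)
    if n=='side': M['black']=im.max(2)<50
    for c,s,_ in blobs(M['black'],200):
        if (n=='top' and abs(c[0]-278)<6) or (n=='side' and np.hypot(c[0]-299,c[1]-190)<8): print(n,'pad',s,plane(cm,*c,0.006).round(4), 'width',s[2]/cm['fx'])
R={k:tri(P['top',k],P['side',k]) for k in('red','blue')}
print(R)
d=R['red'][0]-R['blue'][0]; print('sep',np.linalg.norm(d),'yaw',np.degrees(np.arctan2(-d[0],d[1])))
E
```

```text
top red [430.9, 83.4] [424, 75, 18, 18, 162]
top red [391.6, 109.9] [388, 104, 12, 14, 57]
top red [161.7, 157.1] [154, 149, 17, 17, 195]
top blue [199.5, 166.8] [192, 158, 16, 18, 195]
top pad [0, 0, 512, 173, 22488] [0.7743 0.0914 0.006 ] width 1.1030257961581005
top pad [264, 121, 30, 30, 701] [0.5724 0.0776 0.006 ] width 0.0646304177436387
side red [219.2, 118.6] [211, 111, 17, 16, 143]
side blue [229.6, 141.3] [221, 135, 18, 14, 148]
side pad [286, 180, 26, 21, 440] [0.5724 0.076  0.006 ] width 0.05551650588027503
{'red': (array([0.49686809, 0.3193287 , 0.09185843]), np.float64(0.0002704621483088489)), 'blue': (array([0.47859482, 0.24218474, 0.09081895]), np.float64(6.981714323665165e-05))}
sep 0.07928545748238729 yaw -13.326171289848473
```

```bash
cat >> h.py <<'E'
from scipy.spatial.transform import Rotation as Rn
def go(p,R):
    s=sense(); R0=np.array(s['eef_rot']); 
    sh=R0.T@(np.array(p)-np.array(s['position'])); tn=Rn.from_matrix(R0.T@R).as_rotvec()
    print('t',s['time_s'],'pos',np.round(s['position'],4),'shift first',sh.round(4),'turn',tn.round(4),'gap',round(s['finger_gap'],3),'F',np.round(s['force'],1))
def frame(y,z):
    y=y/np.linalg.norm(y); z=z-y*(y@z); z/=np.linalg.norm(z); return np.c_[np.cross(y,z),y,z]
yr=np.array([.231,.973,0]); a=np.array([-.4865,.1155,.866]); a/=np.linalg.norm(a)
RT=frame(-a,yr)
E
python3 - <<'E'
from h import *
C=np.array([.497,.319,.092]); go(C-.017*a+.1*a,RT)
E
```

```text
t 0.1 pos [0.2317 0.4705 0.2302] shift first [ 0.2645  0.0663 -0.0277] turn [ 0.0609 -0.219  -0.522 ] gap 1.0 F [-0.4 -0.1 -0.2]
```

Call:
{"name": "carry_out", "arguments": {"commands": [[0, 0, 0, 0.044, 0.011, -0.0046, 0.25], [0, 0, 0, 0.044, 0.011, -0.0046, 0.25], [0, 0, 0, 0.044, 0.011, -0.0046, 0.25], [0, 0, 0, 0.044, 0.011, -0.0046, 0.25], [0, 0, 0, 0.044, 0.011, -0.0046, 0.25], [0, 0, 0, 0.044, 0.011, -0.0046, 0.25], [0.015, -0.055, -0.13, 0, 0, 0, 0.25], [0.015, -0.055, -0.13, 0, 0, 0, 0.25]], "grip_force": 40}}

```text
time_s: 0.9
position: [0.4594, 0.3264, 0.1624]
eef_rot: [[0.906, 0.248, 0.344], [-0.335, -0.079, 0.939], [0.26, -0.966, 0.012]]
force: [-1.0, -0.3, 1.2]
finger_gap: 0.754
```

Call:
{"name": "carry_out", "arguments": {"commands": [[0.015, -0.055, -0.13, 0, 0, 0, 0.25], [0.015, -0.055, -0.13, 0, 0, 0, 0.25], [0, 0, 0, 0, 0, 0, 0.25], [0, 0, 0, 0, 0, 0, 0.25], [0, 0, 0, 0, 0, 0, 0.25]]}}

```text
time_s: 1.4
position: [0.4583, 0.3302, 0.1673]
eef_rot: [[0.842, 0.487, 0.232], [-0.203, -0.112, 0.973], [0.5, -0.866, 0.004]]
force: [-0.0, -0.2, 0.5]
finger_gap: 0.751
```

```bash
python3 - <<'E'
from h import *
C=np.array([.497,.319,.092]); go(C+.083*a,RT)
cm=camera_model('wrist'); print({k:(np.round(v,4).tolist() if k=='pose' else v) for k,v in cm.items()})
im=grab_frame('wrist'); cv2.imwrite('pics/w1.png',im)
M=masks(im)
for k in('red','blue'):
    for c,s,_ in blobs(M[k],100): print(k,c,s)
E
```

```text
t 1.4 pos [0.4583 0.3302 0.1673] shift first [-0.0028  0.0023 -0.002 ] turn [-0.0031 -0.0026 -0.0005] gap 0.751 F [-0.  -0.2  0.5]
{'fx': 297.3186396354542, 'fy': 297.3186396354542, 'cx': 256.6776138977096, 'cy': 196.46745945056512, 'pose': [[0.231, 0.6389, 0.7338, 0.3177], [0.9729, -0.1549, -0.1715, 0.3627], [0.0041, 0.7535, -0.6574, 0.249], [0.0, 0.0, 0.0, 1.0]]}
red [256.0, 198.2] [240, 176, 33, 44, 1132]
red [21.5, 267.3] [12, 261, 18, 15, 144]
red [19.3, 285.9] [10, 279, 18, 15, 155]
blue [161.3, 198.1] [142, 177, 40, 43, 1172]
```

View pics/w1.png

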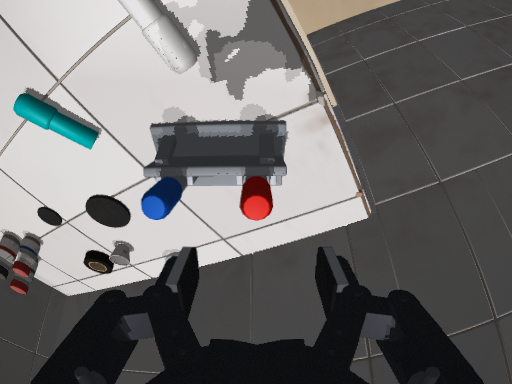

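The wrist view shows the red handle at (256,198), centred between the fingers, and the blue one at (161,198). The handles look vertical in the image, so the yaw is right. Next I'll check the offset across the axis in the tilt plane, using the end cap.

```bash
python3 - <<'E'
from h import *
im=cv2.imread('pics/w1.png'); print([int(v) for v in im[172:224,256,2]])
cm=camera_model('wrist'); s=sense(); T=np.array(s['position']); R=np.array(s['eef_rot'])
top=camera_model('top'); side=camera_model('side'); 
w=ray(cm,256,198.2,True)
for n,m,c in(('top',top,(161.7,157.1)),('side',side,(219.2,118.6))):
    p,e=tri(w,ray(m,*c)); print(n,p.round(4),e.round(4),'in tool',(R.T@(p-T)).round(4))
t=cv2.imread('pics/top0.png')
rw=(im[...,2]>200)&(im[...,2]>2*im[...,1]);
for c,st,_ in blobs(rw,60): print('wcap',c,st)
print('top caps rows',[int(x) for x in t[148:168,159,2]],[int(x) for x in t[158,150:174,2]])
E
```

```text
[65, 64, 64, 55, 67, 73, 73, 73, 72, 73, 73, 74, 74, 74, 73, 74, 74, 75, 75, 77, 76, 78, 80, 133, 198, 221, 222, 223, 224, 224, 225, 227, 227, 229, 229, 230, 229, 231, 231, 232, 233, 233, 233, 234, 235, 235, 236, 232, 206, 213, 215, 214]
top [0.4976 0.3199 0.0903] 0.0007 in tool [-0.004   0.0872 -0.0014]
side [0.4973 0.3203 0.0907] 0.0 in tool [-0.0041  0.0866 -0.0011]
wcap [61.6, 26.7] [0, 0, 129, 79, 5876]
wcap [164.0, 85.3] [62, 0, 249, 165, 14729]
wcap [183.7, 2.5] [161, 0, 44, 9, 206]
wcap [229.6, 4.4] [206, 0, 44, 17, 313]
wcap [309.0, 49.9] [282, 0, 54, 105, 521]
wcap [195.0, 28.0] [188, 19, 17, 19, 186]
wcap [16.6, 79.9] [0, 20, 56, 131, 3077]
wcap [69.6, 103.5] [49, 85, 52, 43, 537]
wcap [283.3, 180.6] [181, 103, 177, 135, 9070]
wcap [67.3, 168.0] [0, 121, 145, 99, 7979]
wcap [19.1, 209.5] [0, 171, 55, 68, 1942]
wcap [148.2, 228.2] [69, 178, 151, 86, 4589]
wcap [300.7, 226.7] [227, 197, 140, 58, 2819]
wcap [64.8, 255.6] [36, 224, 75, 61, 2474]
wcap [215.1, 252.9] [197, 241, 43, 26, 660]
wcap [151.9, 267.0] [135, 258, 30, 19, 316]
wcap [104.2, 281.1] [56, 267, 95, 28, 1058]
top caps rows [131, 126, 93, 65, 62, 68, 75, 88, 109, 105, 103, 104, 104, 104, 103, 103, 101, 99, 58, 43] [135, 134, 111, 73, 88, 103, 103, 104, 105, 103, 106, 102, 92, 77, 65, 53, 48, 44, 36, 33, 25, 21, 34, 62]
```

```bash
python3 - <<'E'
from h import *
cm=camera_model('wrist'); s=sense(); T=np.array(s['position']); R=np.array(s['eef_rot'])
p,e=tri(ray(cm,256.5,207.5,True),ray(camera_model('top'),159.3,160.3)); print(p.round(4),e,'tool',(R.T@(p-T)).round(4))
for n,u in(('rear',176),('front',219.5)):
  o,d=ray(cm,256.5,u,True); print((R.T@(o-T)).round(4),(R.T@d).round(4))
E
```

```text
[0.4871 0.3218 0.1082] 0.0026440984080261165 tool [-0.0042  0.0663 -0.002 ]
[-0.0842 -0.1429 -0.0007] [ 2.585e-01  9.660e-01 -1.000e-04]
[-0.0842 -0.1429 -0.0007] [ 0.3965  0.918  -0.    ]
```

Call:
{"name": "carry_out", "arguments": {"commands": [[-0.003, -0.002, 0, -0.004, 0, -0.0015, 0.25], [0, 0, 0, 0, 0.025, 0, 0.25], [0, 0, 0, 0, 0.025, 0, 0.25], [0, 0, 0, 0, 0.02, 0, 0.25], [0, 0, 0, 0, 0.02, 0, 0.25], [0, 0, 0, 0, 0.015, 0, 0.25], [0, 0, 0, 0, 0, 0, 0.25], [0, 0, 0, 0, 0, 0, 0.25]]}}

```text
time_s: 2.25
position: [0.5045, 0.3165, 0.0727]
eef_rot: [[0.844, 0.485, 0.231], [-0.199, -0.117, 0.973], [0.499, -0.867, -0.002]]
force: [0.3, -0.5, -0.0]
finger_gap: 0.746
```

```bash
python3 - <<'E'
from h import *
s=sense(); print(s['time_s'],s['position'],s['force'])
im=grab_frame('wrist'); cv2.imwrite('pics/w2.png',im)
E
```

```text
2.25 [0.50446601 0.31645833 0.07273167] [ 0.32634055 -0.50667104 -0.01687003]
```

View pics/w2.png

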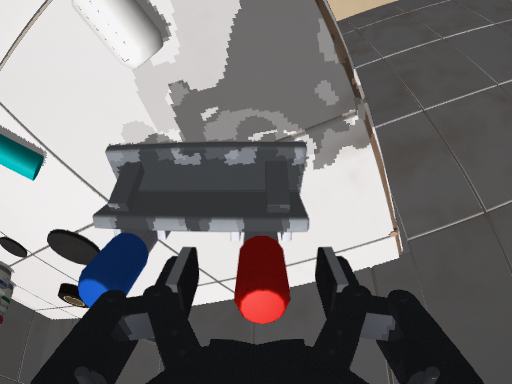

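The wrist view has the red handle (col 263) between the fingers (midpoint col ~258). That is about 2 mm off toward +z, so I'll correct it and close.

Call:
{"name": "carry_out", "arguments": {"commands": [[0, 0, 0, 0, 0, 0.002, 0.25], [0, 0, 0, 0, 0, 0, 0.4], [0, 0, 0, 0, 0, 0, 0.6], [0, 0, 0, 0, 0, 0, 0.8], [0, 0, 0, 0, 0, 0, 0.8], [0, 0, 0, 0, 0, 0, 0.8], [0, 0, 0, 0, 0, 0, 0.8]], "grip_force": 40}}

```text
time_s: 3.0
position: [0.5045, 0.3189, 0.073]
eef_rot: [[0.843, 0.486, 0.23], [-0.198, -0.116, 0.973], [0.499, -0.866, -0.002]]
force: [-3.2, 1.0, 4.5]
finger_gap: 0.293
```

Call:
{"name": "carry_out", "arguments": {"commands": [[0, 0, 0, 0, 0, 0, 1.0], [0, 0, 0, 0, -0.005, 0, 1.0], [0, 0, 0, 0, -0.015, 0, 1.0], [0, 0, 0, 0, -0.02, 0, 1.0], [0, 0, 0, 0, -0.02, 0, 1.0], [0, 0, 0, 0, -0.02, 0, 1.0], [0, 0, 0, 0, -0.02, 0, 1.0], [0, 0, 0, 0, 0, 0, 1.0]]}}

```text
time_s: 3.8
position: [0.4557, 0.3312, 0.1607]
eef_rot: [[0.843, 0.486, 0.229], [-0.198, -0.115, 0.973], [0.5, -0.866, -0.0]]
force: [0.8, 0.3, -1.7]
finger_gap: 0.291
```

```bash
python3 - <<'E'
from h import *
Rv=frame(np.array([0,0,-1.]),yr); go([.5724,.077,.15],Rv)
w=grab_frame('wrist'); sd=grab_frame('side'); c=np.hstack([w[150:384,150:400],cv2.resize(sd[60:190,170:300],(234,234))]); cv2.imwrite('pics/l1.png',c)
E
```

```text
t 3.8 pos [0.4557 0.3312 0.1607] shift first [ 0.1434  0.0951 -0.2207] turn [-4.000e-04  2.200e-03  5.233e-01] gap 0.291 F [ 0.8  0.3 -1.7]
```

View pics/l1.png

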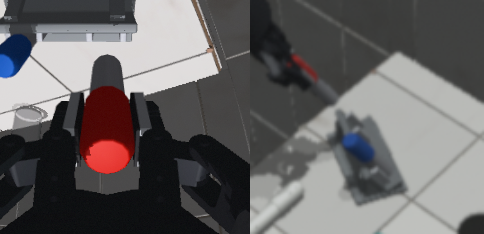

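The red plunger is held squarely and is free of the rest; blue stays put. I'll raise it to clear blue, then turn it upright.

Call:
{"name": "carry_out", "arguments": {"commands": [[0, 0, 0, 0.013, -0.023, 0, 1.0], [0, 0, 0, 0.013, -0.023, 0, 1.0], [0, 0, 0, 0.013, -0.023, 0, 1.0], [0, 0, 0.105, 0, 0, 0, 1.0], [0, 0, 0.105, 0, 0, 0, 1.0], [0, 0, 0.105, 0, 0, 0, 1.0], [0, 0, 0.105, 0, 0, 0, 1.0], [0, 0, 0.103, 0, 0, 0, 1.0]]}}

```text
time_s: 4.7
position: [0.4557, 0.3299, 0.2366]
eef_rot: [[0.973, -0.006, 0.231], [-0.231, -0.002, 0.973], [-0.006, -1.0, -0.004]]
force: [0.9, 0.5, -2.3]
finger_gap: 0.292
```

```bash
python3 - <<'E'
from h import *
Rv=frame(np.array([0,0,-1.]),yr); go([.5724,.077,.16],Rv)
E
```

```text
t 4.7 pos [0.4557 0.3299 0.2366] shift first [ 0.1724  0.0765 -0.2188] turn [ 0.0038  0.0001 -0.0056] gap 0.292 F [ 0.9  0.5 -2.3]
```

Call:
{"name": "carry_out", "arguments": {"commands": [[0.004, 0, -0.006, 0.0216, 0, -0.0274, 1.0], [0, 0, 0, 0.0216, 0, -0.0274, 1.0], [0, 0, 0, 0.0216, 0, -0.0274, 1.0], [0, 0, 0, 0.0216, 0, -0.0274, 1.0], [0, 0, 0, 0.0216, 0, -0.0274, 1.0], [0, 0, 0, 0.0216, 0, -0.0274, 1.0], [0, 0, 0, 0.0216, 0, -0.0274, 1.0], [0, 0, 0, 0.0216, 0, -0.0274, 1.0]]}}

```text
time_s: 5.5
position: [0.5732, 0.0752, 0.2362]
eef_rot: [[0.973, 0.002, 0.231], [-0.231, -0.001, 0.973], [0.002, -1.0, 0.0]]
force: [0.4, 0.5, -1.8]
finger_gap: 0.29
```

Call:
{"name": "carry_out", "arguments": {"commands": [[0, 0, 0, 0, 0.03, 0, 1.0], [0, 0, 0, 0, 0.03, 0, 1.0], [0, 0, 0, 0, 0, 0, 1.0], [0, 0, 0, 0, 0, 0, 1.0], [0, 0, 0, 0, 0, 0, 1.0]]}}

```text
time_s: 6.0
position: [0.5742, 0.0775, 0.1801]
eef_rot: [[0.973, 0.008, 0.23], [-0.23, 0.0, 0.973], [0.008, -1.0, 0.002]]
force: [-0.7, 0.3, -1.4]
finger_gap: 0.29
```

```bash
python3 - <<'E'
from h import *
Rv=frame(np.array([0,0,-1.]),yr); go([.5724,.077,.08],Rv)
cm=camera_model('wrist')
w=grab_frame('wrist'); sd=grab_frame('side'); c=np.hstack([w[100:384,110:410],cv2.resize(sd[90:232,220:370],(300,284),interpolation=cv2.INTER_CUBIC)]); cv2.imwrite('pics/p1.png',c); cv2.imwrite('pics/p1w.png',w); cv2.imwrite('pics/p1s.png',sd)
E
```

```text
t 6.0 pos [0.5742 0.0775 0.1801] shift first [-0.0024  0.1001 -0.001 ] turn [-0.0019  0.0012  0.0075] gap 0.29 F [-0.7  0.3 -1.4]
```

View pics/p1.png

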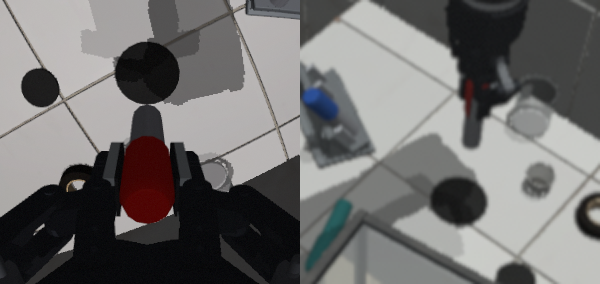

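The wrist view shows red in the jaws above the pad (pad at ~(257,172) full frame); side view agrees. I'll check the pad position from here and the plunger's tilt in the hand.

```bash
python3 - <<'E'
from h import *
w=cv2.imread('pics/p1w.png'); sd=cv2.imread('pics/p1s.png'); cm=camera_model('wrist'); s=sense(); T=np.array(s['position']); R=np.array(s['eef_rot'])
# pad: fit ellipse on dark pixels
m=(w.max(2)<75); roi=np.zeros(m.shape,bool); roi[135:206,215:300]=1
for c,st,l in blobs(m&roi,800):
    e=cv2.minEnclosingCircle(np.argwhere(l)[:,::-1].astype(np.float32)); print('pad',c,st,e,plane(cm,*c,.006,True).round(4))
    for u in((st[0],c[1]),(st[0]+st[2]-1,c[1])): print(plane(cm,*u,.006,True).round(4))
def proj(m,p,fish):
    q=np.linalg.inv(np.array(m['pose']))@np.r_[p,1]; q=q[:3]
    if fish: r=np.hypot(q[0],q[1]); th=np.arctan2(r,q[2]); x=q[:2]/r*th
    else: x=q[:2]/q[2]
    return (x*[m['fx'],m['fy']]+[m['cx'],m['cy']]).round(1)
for h in(0,55,105):
    p=T+R[:,1]*(.063-h/1000); print(h,'wrist',proj(cm,p,1),'side',proj(camera_model('side'),p,0))
c=np.hstack([cv2.resize(w[190:330,210:310],None,fx=4,fy=4,interpolation=cv2.INTER_CUBIC),cv2.resize(sd[115:185,275:325],None,fx=8,fy=8,interpolation=cv2.INTER_CUBIC)]); cv2.imwrite('pics/p2.png',c)
E
```

```text
pad [257.8, 171.5] [225, 135, 74, 71, 3277] ((265.0, 163.5), 43.603424072265625) [0.5723 0.0793 0.006 ]
[0.5639 0.0441 0.006 ]
[0.5823 0.1227 0.006 ]
0 wrist [257.5 213.9] side [303.7 161.1]
55 wrist [257.7 249.9] side [305.9 145.6]
105 wrist [258.1 305.5] side [308.1 130.3]
```

View pics/p2.png

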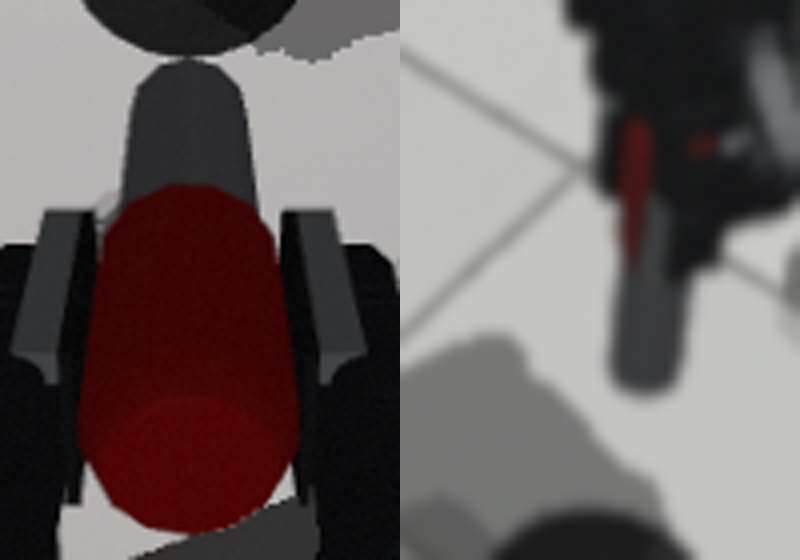

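```bash
python3 - <<'E'
from h import *
from scipy.optimize import least_squares
cm=camera_model('wrist'); s=sense(); T=np.array(s['position']); R=np.array(s['eef_rot'])
def row(p):
    q=(np.linalg.inv(np.array(cm['pose']))@np.r_[p,1])[:3]; r=np.hypot(q[0],q[1]); return q[1]/r*np.arctan2(r,q[2])*cm['fy']+cm['cy']
obs=[(0,-11,204.3),(58,-13,235.8),(98,13,323.2)]
def f(v,tl=None):  # axial, x offset, tilt about jaw axis
    ax,xo,t=v; u=np.array([-np.sin(t),-np.cos(t),0]); n=np.array([np.cos(t),-np.sin(t),0]) # foot->handle; perpendicular
    g=np.array([xo,-.019,0])
    return [row(T+R@(g+u*(h/1000-ax)+n*e/1000))-o for h,e,o in obs]
for e2 in(13,10.5):
    obs[2]=(98 if e2==13 else 105,e2,323.2); r=least_squares(f,[.082,0,0]); print(r.x.round(4),np.round(r.fun,2))
print(np.round(f([.082,0,0]),1),np.round(f([.082,-.003,0]),1))
E
```

```text
[ 0.0761 -0.0009  0.0286] [0. 0. 0.]
[0.0862 0.0043 0.0075] [ 0.  0. -0.]
[-4.3 -3.8 -0.4] [-8.1 -8.8 -5.1]
```

Pad agrees within ~2 mm between three views, at (0.572, 0.078). In-hand tilt is ≤0.03 rad. Descending now.

Call:
{"name": "carry_out", "arguments": {"commands": [[-0.002, 0, 0.007, -0.003, 0, 0, 1.0], [0, 0, 0, 0, 0.02, 0, 1.0], [0, 0, 0, 0, 0.025, 0, 1.0], [0, 0, 0, 0, 0.025, 0, 1.0], [0, 0, 0, 0, 0.015, 0, 1.0], [0, 0, 0, 0, 0.01, 0, 1.0], [0, 0, 0, 0, 0, 0, 1.0], [0, 0, 0, 0, 0, 0, 1.0]]}}

```text
time_s: 6.9
position: [0.5709, 0.0782, 0.0848]
eef_rot: [[0.973, -0.0, 0.23], [-0.23, -0.0, 0.973], [-0.0, -1.0, -0.0]]
force: [0.4, 1.0, -1.8]
finger_gap: 0.29
```

Call:
{"name": "carry_out", "arguments": {"commands": [[0, 0, 0, 0, 0.002, 0, 1.0], [0, 0, 0, 0, 0.002, 0, 1.0], [0, 0, 0, 0, 0.002, 0, 1.0], [0, 0, 0, 0, 0, 0, 1.0], [0, 0, 0, 0, 0, 0, 1.0]]}}

```text
time_s: 7.4
position: [0.5702, 0.0782, 0.0778]
eef_rot: [[0.973, -0.002, 0.23], [-0.23, -0.0, 0.973], [-0.002, -1.0, -0.0]]
force: [-0.2, 0.3, -2.8]
finger_gap: 0.292
```

Call:
{"name": "carry_out", "arguments": {"commands": [[0, 0, 0, 0, 0.001, 0, 1.0], [0, 0, 0, 0, 0.001, 0, 1.0], [0, 0, 0, 0, 0.001, 0, 1.0], [0, 0, 0, 0, 0.001, 0, 1.0], [0, 0, 0, 0, 0, 0, 1.0], [0, 0, 0, 0, 0, 0, 1.0]]}}

```text
time_s: 8.0
position: [0.5702, 0.0782, 0.0737]
eef_rot: [[0.973, -0.002, 0.23], [-0.23, -0.0, 0.973], [-0.002, -1.0, -0.001]]
force: [0.1, -1.5, -2.2]
finger_gap: 0.296
```

Call:
{"name": "carry_out", "arguments": {"commands": [[0, 0, 0, 0, 0.001, 0, 1.0], [0, 0, 0, 0, 0.001, 0, 1.0], [0, 0, 0, 0, 0, 0, 1.0], [0, 0, 0, 0, 0, 0, 1.0]]}}

```text
time_s: 8.4
position: [0.5702, 0.0782, 0.0717]
eef_rot: [[0.973, -0.002, 0.23], [-0.23, -0.0, 0.973], [-0.002, -1.0, -0.0]]
force: [0.4, -0.3, -2.6]
finger_gap: 0.293
```

Call:
{"name": "carry_out", "arguments": {"commands": [[0, 0, 0, 0, 0.001, 0, 1.0], [0, 0, 0, 0, 0.001, 0, 1.0], [0, 0, 0, 0, 0, 0, 1.0], [0, 0, 0, 0, 0, 0, 1.0]]}}

```text
time_s: 8.8
position: [0.5702, 0.0782, 0.0697]
eef_rot: [[0.973, -0.002, 0.23], [-0.23, -0.0, 0.973], [-0.002, -1.0, -0.0]]
force: [0.4, -1.0, -2.7]
finger_gap: 0.294
```

Call:
{"name": "carry_out", "arguments": {"commands": [[0, 0, 0, 0, 0.001, 0, 1.0], [0, 0, 0, 0, 0.001, 0, 1.0], [0, 0, 0, 0, 0, 0, 1.0], [0, 0, 0, 0, 0, 0, 1.0]]}}

```text
time_s: 9.2
position: [0.5708, 0.0781, 0.0691]
eef_rot: [[0.973, -0.0, 0.23], [-0.23, -0.0, 0.973], [0.0, -1.0, -0.0]]
force: [-1.6, -0.5, 5.9]
finger_gap: 0.291
```

Contact at TCP z ≈ 0.069, as predicted, with about 8 N. I'll ease the grip and open slowly.

Call:
{"name": "carry_out", "arguments": {"commands": [[0, 0, 0, 0, -0.0005, 0, 1.0], [0, 0, 0, 0, 0, 0, 0.7], [0, 0, 0, 0, 0, 0, 0.67], [0, 0, 0, 0, 0, 0, 0.64], [0, 0, 0, 0, 0, 0, 0.6], [0, 0, 0, 0, 0, 0, 0.55], [0, 0, 0, 0, 0, 0, 0.45], [0, 0, 0, 0, 0, 0, 0.35]], "grip_force": 20}}

```text
time_s: 10.0
position: [0.5702, 0.0782, 0.0681]
eef_rot: [[0.973, -0.002, 0.23], [-0.23, -0.0, 0.973], [-0.002, -1.0, -0.001]]
force: [0.9, -0.5, -0.6]
finger_gap: 0.645
```

Call:
{"name": "carry_out", "arguments": {"commands": [[0, 0, 0, 0, 0, 0, 0.25], [0, 0, 0, 0, 0, 0, 0.25], [0, 0, 0, 0, 0, 0, 0.25]]}}

```text
time_s: 10.3
position: [0.5703, 0.0782, 0.0683]
eef_rot: [[0.973, -0.002, 0.23], [-0.23, -0.0, 0.973], [-0.002, -1.0, -0.0]]
force: [-0.3, 0.5, -1.0]
finger_gap: 0.746
```

```bash
python3 - <<'E'
from h import *
s=sense(); print(s['time_s'],s['position'],s['force'],s['finger_gap'])
w=grab_frame('wrist'); cv2.imwrite('pics/r1w.png',w); sd=grab_frame('side')
c=np.hstack([w[100:384,110:410],cv2.resize(sd[120:262,220:370],(300,284),interpolation=cv2.INTER_CUBIC)]); cv2.imwrite('pics/r1.png',c)
E
```

```text
10.3 [0.57027455 0.07815421 0.06832212] [-0.28772723  0.47021857 -1.00087991] 0.7463063966354623
```

View pics/r1.png

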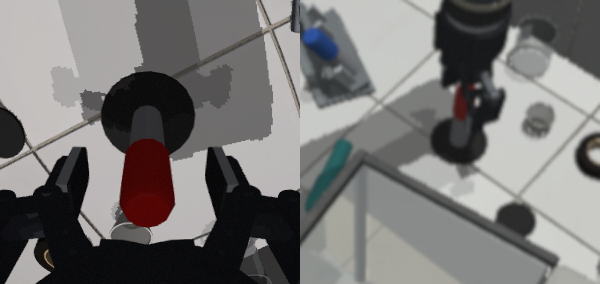

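Red stands on the pad, clear of both fingers. I'll back straight up, then move aside and watch it for two seconds.

Call:
{"name": "carry_out", "arguments": {"commands": [[0, 0, 0, 0, -0.01, 0, 0.25], [0, 0, 0, 0, -0.02, 0, 0.25], [0, 0, 0, 0, -0.03, 0, 0.25], [0, 0, 0, 0, -0.03, 0, 0.25], [0, 0, 0, 0, -0.03, 0, 0.25], [0, 0, 0, 0, -0.03, 0, 0.25], [0, 0, 0, -0.04, 0, 0, 0.25], [0, 0, 0, -0.04, 0, 0, 0.25]]}}

```text
time_s: 11.2
position: [0.4936, 0.0966, 0.2206]
eef_rot: [[0.973, 0.002, 0.231], [-0.231, 0.0, 0.973], [0.002, -1.0, 0.001]]
force: [-0.4, -0.8, 0.1]
finger_gap: 0.749
```

Call:
{"name": "carry_out", "arguments": {"commands": [[0, 0, 0, -0.04, 0, 0, 0.25], [0, 0, 0, -0.04, 0, 0, 0.25], [0, 0, 0, -0.03, 0, 0, 0.25], [0, 0, 0, 0, 0, 0, 0.25], [0, 0, 0, 0, 0, 0, 0.25], [0, 0, 0, 0, 0, 0, 0.25], [0, 0, 0, 0, 0, 0, 0.25], [0, 0, 0, 0, 0, 0, 0.25]]}}

```text
time_s: 12.0
position: [0.3863, 0.1216, 0.2185]
eef_rot: [[0.973, -0.002, 0.231], [-0.231, -0.0, 0.973], [-0.002, -1.0, -0.001]]
force: [0.1, 0.1, 0.2]
finger_gap: 0.748
```

```bash
python3 - <<'E'
from h import *
for n in('top','side'): cv2.imwrite(f'pics/f1{n}.png',grab_frame(n))
E
```

Call:
{"name": "carry_out", "arguments": {"commands": [[0, 0, 0, 0, 0, 0, 0.25], [0, 0, 0, 0, 0, 0, 0.25], [0, 0, 0, 0, 0, 0, 0.25], [0, 0, 0, 0, 0, 0, 0.25], [0, 0, 0, 0, 0, 0, 0.25], [0, 0, 0, 0, 0, 0, 0.25], [0, 0, 0, 0, 0, 0, 0.25], [0, 0, 0, 0, 0, 0, 0.25]]}}

```text
time_s: 12.9
position: [0.3856, 0.1219, 0.2186]
eef_rot: [[0.973, -0.002, 0.23], [-0.23, -0.0, 0.973], [-0.002, -1.0, -0.0]]
force: [-0.1, -0.0, 0.2]
finger_gap: 0.752
```

Call:
{"name": "carry_out", "arguments": {"commands": [[0, 0, 0, 0, 0, 0, 0.25], [0, 0, 0, 0, 0, 0, 0.25], [0, 0, 0, 0, 0, 0, 0.25], [0, 0, 0, 0, 0, 0, 0.25], [0, 0, 0, 0, 0, 0, 0.25], [0, 0, 0, 0, 0, 0, 0.25], [0, 0, 0, 0, 0, 0, 0.25], [0, 0, 0, 0, 0, 0, 0.25]]}}

```text
time_s: 13.7
position: [0.3856, 0.1219, 0.2186]
eef_rot: [[0.973, -0.002, 0.23], [-0.23, -0.0, 0.973], [-0.002, -1.0, -0.0]]
force: [-0.4, 0.5, -0.1]
finger_gap: 0.748
```

```bash
python3 - <<'E'
from h import *
P={}
for n in('top','side'): cv2.imwrite(f'pics/f2{n}.png',grab_frame(n))
for i in(1,2):
    for k in('red','blue'):
        for n in('top','side'):
            im=cv2.imread(f'pics/f{i}{n}.png')
            for c,s,_ in blobs(masks(im)[k],40):
                if c[0]<330 and c[1]<230: P[n]=ray(camera_model(n),*c); print(i,k,n,c,s)
        if len(P)==2: p,e=tri(P['top'],P['side']); print(i,k,p.round(4),round(e,4))
        P={}
s=sense(); print(s['time_s'],s['position'],s['force'])
t,sd=cv2.imread('pics/f2top.png'),cv2.imread('pics/f2side.png')
cv2.imwrite('pics/f.png',np.hstack([cv2.resize(t[90:190,145:315],(500,294)),cv2.resize(sd[100:210,205:315],(294,294))]))
E
```

```text
1 red side [302.0, 170.0] [298, 162, 9, 18, 131]
1 blue top [199.8, 167.1] [192, 158, 17, 18, 202]
2 red side [301.9, 170.0] [298, 162, 9, 18, 132]
2 blue top [199.8, 167.0] [192, 158, 17, 18, 202]
13.8 [0.38558831 0.12187689 0.21860039] [ 0.62789358 -0.00216022 -0.32941291]
```

View pics/f.png

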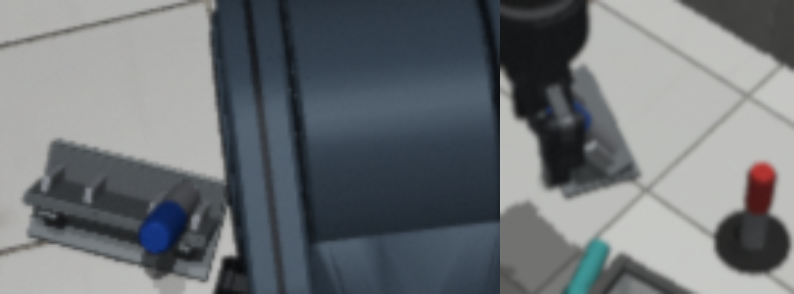

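The side view shows red upright on the pad, with its handle at (302,170) in both frames 1.8 s apart. Blue is in the rest at its starting pixel. The arm hides red from the top camera, so I'll check its position from the side ray at handle height and then hand in.

```bash
python3 - <<'E'
from h import *
from cell import order
cv2.imwrite('pics/f3side.png',grab_frame('side')); im=cv2.imread('pics/f3side.png')
for c,s,_ in blobs(masks(im)['red'],40):
    if c[0]<330: print(c, plane(camera_model('side'),*c,.086).round(4))
print(sense()['time_s'],order.finish_job())
E
```

```text
[301.9, 170.1] [0.5734 0.0771 0.086 ]
the job is handed in; nothing more can be done
13.85 None
```

The red plunger is standing upright on its steel foot on the larger black pad, released. I handed the job in at 13.85 s of simulated time.

- **How it went:** I gripped the red handle along its 30° axis, lifted it out of the rest, turned it upright and set it down with about 8 N at first contact. I then opened the fingers slowly and backed away.
- **Position:** the last side view puts the handle at (0.573, 0.077), within about 2 mm of the measured pad centre (0.572, 0.077).
- **Stability:** the handle moved no more than 0.1 px between frames about 1.8 s apart, well after release. It looks upright in the picture, but I did not measure its final tilt. In the hand it was at most about 0.03 rad.
- **Blue plunger:** it is still in the rest, within 0.3 px of its starting pixel in the top view.
- **Limits of the checks:** the arm hid red from the top camera at the end, so its final position comes from the side view alone. The side camera could not see enough of blue, so its check comes from the top view alone.

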